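# Back the slat feeder off by one notch

## Task

The slat feeder on the bench has fed one notch too far. With light fingertip pushes, and without gripping or lifting anything, lift the pawl out of the ratchet wheel and tip it back past upright so that it rests there, push the uppermost arm of the star handle towards the pawl's side until the wheel has turned back one notch, then tip the pawl over again so that it drops fully home into the next gap between the teeth. Leave the loose things around the feeder where they are.

Things in the scene. Friction and masses are not known exactly. Their poses are not given: they have to be found in the camera images.
- feeder: Slat feeder screwed to the bench: grey base plate 200 x 270 x 12 mm; origin at the centre of its underside, on the bench, z up. A level shaft lies along its x axis, 110 mm up; the -x end looks roughly to the robot. Along it: star handle at x = -62 mm, bearing upright (117 mm tall) at -32, ratchet wheel at 0, roller with a wooden slat under it at 22 to 68, upright at 80. Pawl post at the -y side.
- wheel (a point): Centre of the steel ratchet wheel, 110 mm above the bench, at the feeder's x = y = 0: 16 mm thick, 124 mm over its 10 saw teeth, so the tooth tips reach 172 mm above the bench. The star handle's three arms (bars 12 mm thick) turn with it, 62 mm to its -x side. Closed fingers pointing down, tips 180 to 215 mm above the bench, can make all pushes along the feeder's y.
- ratchet (a joint): Angle of wheel and star handle, rad, about the feeder's +x; near 0 at the start. Growing = turning back: the uppermost arm moves to the feeder's -y, to the pawl's side. One notch = 36 degrees = 0.628. With the pawl home the wheel is blocked but for a play of +0.09 / -0.13 about 0 (and about 0.628); with the pawl tipped back it turns stiffly (3 N at the ball) and stays where it is left.
- top_arm (a point): Centre of the black ball (22 mm) on the end of the star handle's uppermost arm, 95 mm from the shaft; at the start about 29 mm to the +y side of the shaft and 200 mm above the bench; one notch back it is 29 mm to the -y side at the same height. It turns with the wheel. Push the ball or the bar just below it from its +y side.
- pawl (a joint): Angle of the pawl, rad: 0 = fully home between two teeth; grows as it is lifted out of the wheel and tips to the feeder's -y. Clear of the teeth from about 0.35, balanced upright at about 0.6; beyond that it falls by its own weight onto its stop at 1.1 and stays. Pushed back to less than about 0.6 it falls onto the wheel. Very light (about 1 N at its end).
- pawl_tip (a point): Free end of the pawl, a dark steel bar 140 mm long, 14 wide, 10 thick, its thumb pad 24 mm wide. It swings in the wheel's plane (feeder x = 0) about a pivot at y = -89 mm, 94 mm up. Home: end at y = -9, 208 mm up; push it from its +y side to -y to lift it. Tipped back: end at y = -155, 218 mm up; push from its -y side to +y. Upright it reaches 234 mm: keep fingertips near this end as it rises.
- wedge: Loose small dark wooden block 36 x 30 x 22 mm standing on the feeder's base plate; origin at the centre of its underside. Leave alone.
- glue: Loose plastic glue bottle, 52 mm across, 130 mm tall, beside the feeder; origin at the centre of its underside. Leave alone.
- jar: Loose glass jar, 52 mm across, 60 mm tall, beside the feeder on the pawl's side; origin at the centre of its underside. Leave alone.
- driver: Loose screwdriver lying between the robot and the feeder; origin near its middle. Leave alone.
- reel: Loose wooden ring, 84 mm across, 24 mm tall, behind the feeder; origin at the centre of its underside. Leave alone.
- block: Loose wooden offcut 120 x 45 x 35 mm behind the feeder; origin at the centre of its underside. Leave alone.
- mug: Loose white mug, 76 mm across, 85 mm tall, on the robot's right; origin at the centre of its underside. Leave alone.

How it is judged:
By the outcome, as a careful person would: the job done as asked, in the order asked, and still so for the second after the job is handed in, with the robot touching nothing.
It also fails if it takes over 64 s, if anything falls off the work surface, if the arm or the gripper's body presses on something with over 40 N, if the wrist force passes 120 N, or if a joint passes its speed limit or range.

## Robot

A 6-joint arm with a two-finger parallel gripper is mounted at the origin on the work surface. World frame = base frame: x ahead of the robot, y to its left, z up, the work surface at z = 0. Lengths are in m, angles in degrees, forces in N, time in s.
With the tool pointing down it reaches from about 0.25 to 0.8 m from the base axis. Payload 8.5 kg.
Tool frame: the origin (TCP) lies between the finger pads; the fingertips stand 25 mm ahead of it and the grasp point (between the pads) lies 6 mm ahead of it; z points along the fingers, y is the direction in which the jaws open and shut (so a half turn about z gives the same grasp; the last joint's range is limited). The gripper opens to 85 mm and grips with 20 to 120 N. Pads are 22 mm wide; open, the fingers measure 114 mm over their backs; the gripper's body (76 mm by 85 mm) begins 54 mm behind the grasp point. The pads swing forward as they close: fully open they stand 13 mm farther back than shut.
Start: joints at [-72.25, 13.648, -0.773, 75.585, 0, 90], TCP at [0.16, -0.5, 0.256] pointing down, gripper open.
Joint ranges: [-152.45, 152.45], [-59.26, 108.67], [-65.41, 83.53], [-104.44, 129.93], [-82.83, 76.93], [-180, 180]. Speed limits (degrees/s): [127.2, 127.2, 159.86, 180, 180, 180].

## Interface

Orientations are given as a 3x3 rotation matrix whose columns are the frame's x, y, z axes.
In Python, from plant import ctrl gives the robot as it stands. The module is installed in compiled form; this text tells all that it offers.
- The arm moves only by the tool move_arm, never from a script. Its argument "plan" is a list of rows, each an object with "offset": the shift along the tool's x, y, z in m, a list of three; "angular": the turn, a rotation vector about the tool's x, y, z in units of 6 degrees (1.0 is 6 degrees), a list of three; "claw": the opening, from 0 (shut) to 1 (fully open). A call has 1 to 12 rows; each row is the pose to reach, as a shift and turn from the pose measured when the call began, along the tool's axes at that moment; what a row does not reach only later rows make up. A row lasts 1/10 s, in which the tool goes at most 50 mm and 8.59 degrees, less where a joint would pass 70% of its speed; a pose out of reach is approached as far as the arm can. A call with a gripper value outside its range is refused whole. The fingers move at their own pace and stop on an object; "squeeze" is the grip in N (left out, the last holds). Time passes only in rows, so rows that repeat a pose let the fingers close. It gives the time, the measured TCP pose, the force and the opening at its end, in the units of the state.
- ctrl.read_state(): the state, without advancing time (a new reading comes with each control period).
- ctrl.read_camera(name): name is "side" or "top"; returns a dict with "pixels" (480x640x3 uint8, red, green, blue), "fx", "fy", "cx", "cy" (pixels), "xyz" and "rotation" of the camera in the world. Camera axes: x right, y up, looking along -z (the intrinsics and any distortion apply to the point x, -y, -z); pixel columns grow to the right and rows downward; lengths in m; the calibration is good to about 2 mm. A picture is of the moment at which its call begins. There is no depth.
- ctrl.close_job(): hands the job in, once; it reports no verdict.
Trained networks look in a picture, given as the dict that the camera call returned (one of the last four; its "shot" number tells which), for a name from the list of things; names that differ only in an ending like _2 or _b are one class to them, and where a whole thing is asked for, a point or a joint stands for the part that bears it (a point fixed in the world has none). Each returns a list of dicts, best first, with "score" (0 to 1); they miss things now and then, are a little off and sometimes report something else, mostly with a low value. They report only what shows in the picture. A call takes as long as a camera call.
- ctrl.outline_of(picture, label): "pixels" (480x640 bool, what is visible of it) and "location" ([column, row] in pixels, amid what is visible of it).
The state is a dict: "t": time; "q": joint angles; "joint_vel": joint speeds; "joint_torque": joint torques, N m; "position": TCP position; "tool_rot": TCP orientation; "contact_force": force on the tool from outside, world axes, zero at the start; "ft_torque": the same for the moment, N m; "grip_width": finger opening in m.
Only numpy, scipy, OpenCV 4.12 (cv2) and the standard library are available. Lean on these libraries where they do the work, as an engineer would, in place of code of your own. Each camera call takes 0.05 s, during which the arm holds its last target. There are 200 camera calls.

## Working session

There is one attempt and no reset: what is moved stays moved. The work goes in short steps, Python scripts to look and compute and a tool call to move; the robot and the scene stay as the last step left them, time stands still between calls to the robot, and variables do not carry over. Pictures are saved under pics/ and viewed, about 8 in all and at most 12, crops included, and the job is handed in when it is done.

Besides the shell and the picture viewer there is one more tool, called after "Call:" in YAML: its name, and indented under it one key for each argument. move_arm: Moves the arm, as the interface text tells. Its arguments: {"type":"object","properties":{"plan":{"type":"array"},"squeeze":{"type":"number"}},"required":["plan"]}

```bash
mkdir -p pics; cat > h.py <<'E'
import numpy as np, cv2
from plant import ctrl
def proj(p,P):
    R=np.array(p["rotation"]);c=(np.atleast_2d(P)-p["xyz"])@R
    return np.c_[p["cx"]+p["fx"]*c[:,0]/-c[:,2], p["cy"]+p["fy"]*-c[:,1]/-c[:,2]]
def ray(p,uv):
    R=np.array(p["rotation"]);d=np.array([(uv[0]-p["cx"])/p["fx"],-(uv[1]-p["cy"])/p["fy"],-1]);return np.array(p["xyz"]),R@d
def onz(p,uv,z):
    o,d=ray(p,uv);return o+d*(z-o[2])/d[2]
def save(p,n): cv2.imwrite("pics/"+n,cv2.cvtColor(np.ascontiguousarray(p["pixels"]),cv2.COLOR_RGB2BGR))
E
python3 - <<'E'
from h import *
s=ctrl.read_state();print(s)
for n in("side","top"):
    p=ctrl.read_camera(n);save(p,n+"0.png");print(n,{k:v for k,v in p.items() if k!="pixels"})
    for l in("feeder","wheel","top_arm","pawl","pawl_tip","glue","jar","wedge","mug","reel","block","driver"):
        for r in ctrl.outline_of(p,l)[:2]:
            print(l,round(r["score"],2),np.round(r["location"]),r["pixels"].sum())
E
```

```text
{'t': 0.0, 'q': array([-7.22493116e+01,  1.36795739e+01, -8.15226849e-01,  7.55866943e+01,
        2.87878714e-03,  8.99995334e+01]), 'joint_vel': array([ 0.01798148, -0.03140903,  0.08763324,  0.09797793, -0.0591688 ,
        0.0575617 ]), 'joint_torque': array([ 2.77259474e-03, -5.38781512e+01,  3.46439123e+01,  1.82225578e-02,
        2.29695388e-04,  7.84731427e-07]), 'position': array([ 0.1599561 , -0.49963561,  0.25570195]), 'tool_rot': array([[ 9.52389674e-01,  3.04883190e-01, -3.85789857e-04],
       [ 3.04883430e-01, -9.52388690e-01,  1.36995990e-03],
       [ 5.02558477e-05, -1.42235660e-03, -9.99998987e-01]]), 'contact_force': array([ 0.40916075, -0.09670607,  0.039822  ]), 'ft_torque': array([-0.01721172,  0.02028664,  0.01037882]), 'grip_width': 0.08544609709327068}
side {'fx': 525.8392512490063, 'fy': 525.8392512490063, 'cx': 311.7968039482858, 'cy': 235.22871090296587, 'xyz': array([ 0.31336401, -0.93158465,  0.85379047]), 'rotation': array([[ 0.96633818,  0.15439937, -0.20579443],
       [-0.25726635,  0.58653443, -0.76797877],
       [ 0.00213008,  0.79507119,  0.606
[... 395 characters left out ...]
241.] 785
driver 0.66 [240. 271.] 365
top {'fx': 486.23823284325977, 'fy': 486.23823284325977, 'cx': 323.39840796557024, 'cy': 233.90762121949777, 'xyz': array([ 0.39538011, -0.0103184 ,  1.25425496]), 'rotation': array([[ 0.0090213 ,  0.98850359, -0.15092801],
       [-0.99993511,  0.00996774,  0.0055154 ],
       [ 0.00695641,  0.15086846,  0.98852937]]), 'shot': 2}
feeder 0.87 [301. 239.] 8951
wheel 0.76 [299. 237.] 1586
top_arm 0.94 [296. 237.] 1446
pawl 0.57 [318. 237.] 356
pawl_tip 0.76 [314. 238.] 298
jar 0.89 [365. 278.] 332
wedge 0.66 [250. 254.] 165
mug 0.98 [494. 323.] 1202
reel 0.67 [357. 191.] 560
block 0.9 [293. 181.] 940
driver 0.76 [298. 304.] 461
driver 0.32 [295. 238.] 1500
```

```bash
python3 - <<'E'
import cv2,numpy as np
a=cv2.imread("pics/side0.png")[140:340,200:420];b=cv2.imread("pics/top0.png")[150:320,220:420]
cv2.imwrite("pics/c1.png",cv2.resize(a,None,fx=3.6,fy=3,interpolation=cv2.INTER_CUBIC)[:600])
cv2.imwrite("pics/c2.png",cv2.resize(b,None,fx=3.5,fy=3.5,interpolation=cv2.INTER_CUBIC))
cv2.imwrite("pics/c1.png",cv2.resize(a,None,fx=3,fy=3,interpolation=cv2.INTER_CUBIC))
E
```

```text
(no output)
```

View pics/c1.png

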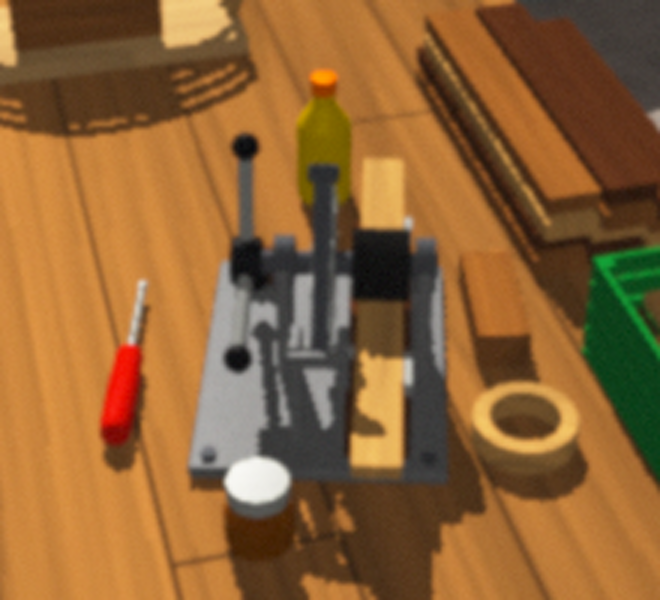

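View pics/c2.png

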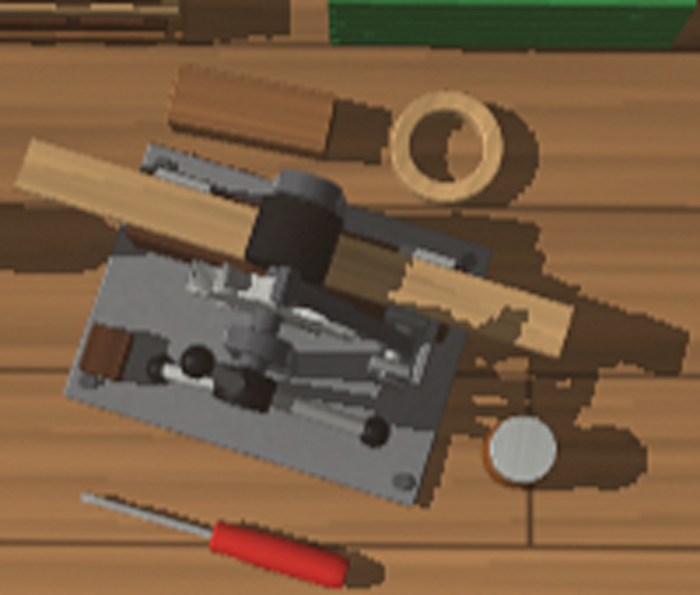

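The side crop shows the feeder with the pawl upright-ish in the wheel at (323,175), upper ball (245,147), lower ball (237,357) and near plate corners (190,475) and (446,482). The top crop shows the plate corners (150,143), (490,245), (412,505) and (65,395), and balls at (197,360) and (375,430). I'll fit the pose from these points.

```bash
python3 - <<'E'
from h import *
from scipy.optimize import least_squares
S=ctrl.read_camera("side");T=ctrl.read_camera("top")
top=[((100,135,12),(150,143)),((100,-135,12),(490,245)),((-100,-135,12),(412,505)),((-100,135,12),(65,395)),((-62,29,200),(197,360)),((-62,-93,90),(375,430))]
sd=[((-100,-135,12),(190,473)),((100,-135,12),(446,476)),((-62,29,200),(245,147)),((-62,-93,90),(237,357)),((0,-9,208),(323,172))]
def w(P,x):
    c,s=np.cos(x[2]),np.sin(x[2]);P=np.array(P)/1000.
    return np.c_[x[0]+c*P[:,0]-s*P[:,1],x[1]+s*P[:,0]+c*P[:,1],P[:,2]]
def f(x):
    a=proj(T,w([k[0] for k in top],x))-(np.array([k[1] for k in top])/3.5+[220,150])
    b=proj(S,w([k[0] for k in sd],x))-(np.array([k[1] for k in sd])/3+[200,140])
    return np.r_[a,b].ravel()
r=least_squares(f,[.45,.05,-.3],loss="soft_l1");x=r.x
print(x,np.degrees(x[2]));print(np.round(f(x).reshape(-1,2),1))
print(w([(0,-9,208),(0,-155,218),(-62,29,200),(-62,-29,200)],x).round(3))
for l,z in(("jar",.06),("wedge",.034),("mug",.08)):
    q=ctrl.outline_of(T,l)[0];print(l,onz(T,q["location"],z).round(3))
q=ctrl.outline_of(S,"glue")[0];print("glue",onz(S,q["location"],.07).round(3))
np.save("pose.npy",x)
E
```

```text
[ 0.56451514  0.04150413 -0.28955792] -16.590446647400206
[[-0.  -0.5]
 [ 1.7  0.3]
 [ 1.7  0.2]
 [-0.2  0.3]
 [-0.4  0.1]
 [ 1.4  0.2]
 [-1.  -1.5]
 [ 1.1 -0.5]
 [-0.1 -0.5]
 [ 0.1 -0.4]
 [ 0.  -2.4]]
[[ 0.562  0.033  0.208]
 [ 0.52  -0.107  0.218]
 [ 0.513  0.087  0.2  ]
 [ 0.497  0.031  0.2  ]]
jar [ 0.477 -0.126  0.06 ]
wedge [0.535 0.168 0.034]
mug [ 0.364 -0.424  0.08 ]
glue [0.624 0.285 0.07 ]
```

```bash
cat >> h.py <<'E'
from scipy.spatial.transform import Rotation as Ro
X=np.load("pose.npy") if __import__("os").path.exists("pose.npy") else None
def Fw(p):
    c,s=np.cos(X[2]),np.sin(X[2]);x,y,z=np.array(p)/1000.
    return np.array([X[0]+c*x-s*y,X[1]+s*x+c*y,z+.025])
def go(*pts):
    "feeder x,y and fingertip height, mm -> offsets for the move"
    s=ctrl.read_state();R=np.array(s["tool_rot"]);p=s["position"]
    c,n=np.cos(X[2]),np.sin(X[2]);d=p-[X[0],X[1],.025]
    print("t",s["t"],"tip(feeder mm)",(np.array([c*d[0]+n*d[1],-n*d[0]+c*d[1],d[2]])*1000).round(1),"F",s["contact_force"].round(1),"w",s["grip_width"])
    G=np.c_[[-n*1,c,0],[c,n,0],[0,0,-1]]  # tool x along feeder y
    G=np.array([[-n,c,0],[c,n,0],[0,0,-1]]).T
    print("ang/6",(np.degrees(Ro.from_matrix(R.T@G).as_rotvec())/6).round(2))
    for q in pts: print(q,(R.T@(Fw(q)-p)).round(3))
E
python3 - <<'E'
from h import *
go((0,40,300),(0,40,250),(0,26,190))
E
```

```text
t 1.6 tip(feeder mm) [-233.  -634.4  231.3] F [-0.6  0.3 -0.8] w 0.08543196063467463
ang/6 [-0.   -0.   -9.28]
(0, 40, 300) [ 0.573 -0.425 -0.069]
(0, 40, 250) [ 0.573 -0.425 -0.019]
(0, 26, 190) [ 0.565 -0.414  0.041]
```

Call:
move_arm:
  plan:
    - {"offset": [0,0,-0.05],"angular": [0,0,0],"claw": 0}
    - {"offset": [0,0,-0.069],"angular": [0,0,0],"claw": 0}
    - {"offset": [0.573,-0.425,-0.069],"angular": [0,0,-9.28],"claw": 0}
    - {"offset": [0.573,-0.425,-0.069],"angular": [0,0,-9.28],"claw": 0}
    - {"offset": [0.573,-0.425,-0.069],"angular": [0,0,-9.28],"claw": 0}
    - {"offset": [0.573,-0.425,-0.069],"angular": [0,0,-9.28],"claw": 0}
    - {"offset": [0.573,-0.425,-0.069],"angular": [0,0,-9.28],"claw": 0}
    - {"offset": [0.573,-0.425,-0.069],"angular": [0,0,-9.28],"claw": 0}
    - {"offset": [0.573,-0.425,-0.069],"angular": [0,0,-9.28],"claw": 0}
    - {"offset": [0.573,-0.425,-0.069],"angular": [0,0,-9.28],"claw": 0}
    - {"offset": [0.573,-0.425,-0.069],"angular": [0,0,-9.28],"claw": 0}
    - {"offset": [0.573,-0.425,-0.069],"angular": [0,0,-9.28],"claw": 0}
  squeeze: 20

```text
t: 2.8
position: [0.4526, -0.0919, 0.3256]
tool_rot: [[0.285, 0.959, 0.001], [0.959, -0.285, -0.0], [0.0, 0.001, -1.0]]
contact_force: [0.3, -1.4, 0.1]
grip_width: -0.0003
```

```bash
python3 - <<'E'
from h import *
go((0,40,300))
E
```

```text
t 2.8 tip(feeder mm) [ -69.2 -159.8  300.6] F [ 0.3 -1.4  0.1] w -0.00034351749363876495
ang/6 [ 0.01 -0.    0.  ]
(0, 40, 300) [0.2   0.069 0.001]
```

Call:
move_arm:
  plan:
    - {"offset": [0.2,0.069,0],"angular": [0,0,0],"claw": 0}
    - {"offset": [0.2,0.069,0],"angular": [0,0,0],"claw": 0}
    - {"offset": [0.2,0.069,0],"angular": [0,0,0],"claw": 0}
    - {"offset": [0.2,0.069,0],"angular": [0,0,0],"claw": 0}
    - {"offset": [0.2,0.069,0],"angular": [0,0,0],"claw": 0}
    - {"offset": [0.2,0.069,0.03],"angular": [0,0,0],"claw": 0}
    - {"offset": [0.2,0.069,0.06],"angular": [0,0,0],"claw": 0}
    - {"offset": [0.2,0.069,0.09],"angular": [0,0,0],"claw": 0}
    - {"offset": [0.2,0.069,0.105],"angular": [0,0,0],"claw": 0}
    - {"offset": [0.2,0.069,0.105],"angular": [0,0,0],"claw": 0}

```text
t: 3.8
position: [0.5744, 0.0797, 0.2185]
tool_rot: [[0.285, 0.958, -0.003], [0.958, -0.285, -0.001], [-0.002, -0.003, -1.0]]
contact_force: [-0.6, 0.7, 0.1]
grip_width: -0.0002
```

```bash
python3 - <<'E'
from h import *
go((0,26,195))
S=ctrl.read_camera("side");T=ctrl.read_camera("top");save(S,"s1.png")
a=S["pixels"][160:300,230:380];b=T["pixels"][170:310,220:370]
cv2.imwrite("pics/v1.png",cv2.resize(np.hstack([a,b])[:,:,::-1],None,fx=2.6,fy=2.6,interpolation=cv2.INTER_CUBIC))
E
```

```text
t 3.8 tip(feeder mm) [ -1.4  39.4 193.5] F [-0.6  0.7  0.1] w -0.00022031792435713292
ang/6 [-0.03  0.02  0.  ]
(0, 26, 195) [-0.013  0.001 -0.001]
```

View pics/v1.png

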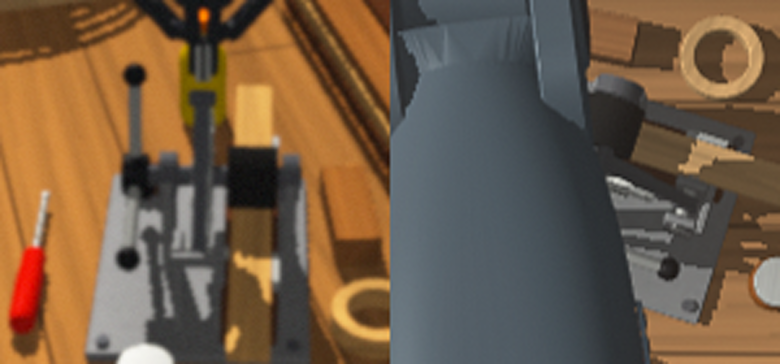

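The fingers at (205,60) stand right behind the pawl end at (203,95). Starting the push.

Call:
move_arm:
  plan:
    - {"offset": [-0.02,0.001,0],"angular": [0,0,0],"claw": 0}
    - {"offset": [-0.033,0.001,0],"angular": [0,0,0],"claw": 0}
    - {"offset": [-0.045,0.001,0],"angular": [0,0,0],"claw": 0}
    - {"offset": [-0.057,0.001,-0.003],"angular": [0,0,0],"claw": 0}
    - {"offset": [-0.069,0.001,-0.006],"angular": [0,0,0],"claw": 0}
    - {"offset": [-0.081,0.001,-0.009],"angular": [0,0,0],"claw": 0}
    - {"offset": [-0.093,0.001,-0.013],"angular": [0,0,0],"claw": 0}
    - {"offset": [-0.093,0.001,-0.015],"angular": [0,0,0],"claw": 0}

```text
t: 4.7
position: [0.5499, -0.011, 0.2368]
tool_rot: [[0.287, 0.958, 0.001], [0.958, -0.287, -0.001], [-0.0, 0.001, -1.0]]
contact_force: [-0.0, 0.0, 0.3]
grip_width: -0.0003
```

```bash
python3 - <<'E'
from h import *
go((0,-104,205))
S=ctrl.read_camera("side")
cv2.imwrite("pics/v2.png",cv2.resize(S["pixels"][160:300,230:380][:,:,::-1],None,fx=3,fy=3,interpolation=cv2.INTER_CUBIC))
E
```

```text
t 4.7 tip(feeder mm) [  0.9 -54.5 211.8] F [-0.   0.   0.3] w -0.00029652230347129894
ang/6 [ 0.01  0.   -0.01]
(0, -104, 205) [-0.05  -0.001  0.007]
```

View pics/v2.png

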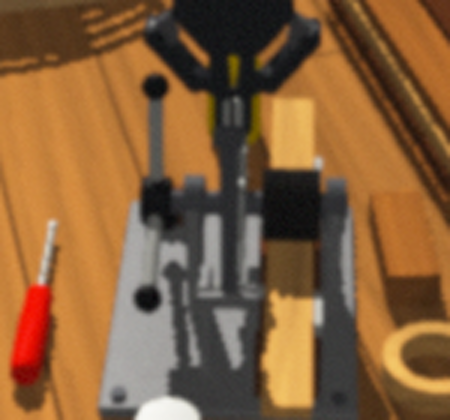

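The pawl, end at (230,130), is in front of the fingers and rising. I'll carry on past upright.

Call:
move_arm:
  plan:
    - {"offset": [-0.01,0,0],"angular": [0,0,0],"claw": 0}
    - {"offset": [-0.02,0,0],"angular": [0,0,0],"claw": 0}
    - {"offset": [-0.03,0,0],"angular": [0,0,0],"claw": 0}
    - {"offset": [-0.038,0,0],"angular": [0,0,0],"claw": 0}
    - {"offset": [-0.045,0,0],"angular": [0,0,0],"claw": 0}
    - {"offset": [-0.052,0,0],"angular": [0,0,0],"claw": 0}
    - {"offset": [-0.057,0,0],"angular": [0,0,0],"claw": 0}
    - {"offset": [-0.057,0,0],"angular": [0,0,0],"claw": 0}
    - {"offset": [-0.057,0,0],"angular": [0,0,0],"claw": 0}

```text
t: 5.65
position: [0.5339, -0.0649, 0.237]
tool_rot: [[0.287, 0.958, 0.002], [0.958, -0.287, -0.0], [0.0, 0.002, -1.0]]
contact_force: [-0.8, 0.1, -0.5]
grip_width: 0.0
```

```bash
python3 - <<'E'
from h import *
go((0,60,210),(-62,72,250),(-62,72,185))
S=ctrl.read_camera("side")
print(proj(S,[Fw((0,-155,218-25))]))
cv2.imwrite("pics/v3.png",cv2.resize(S["pixels"][160:300,230:380][:,:,::-1],None,fx=3,fy=3,interpolation=cv2.INTER_CUBIC))
E
```

```text
t 5.65 tip(feeder mm) [   1.1 -110.7  212. ] F [-0.8  0.1 -0.5] w 4.060810092897692e-05
ang/6 [ 0.02 -0.   -0.01]
(0, 60, 210) [ 0.171 -0.001  0.002]
(-62, 72, 250) [ 0.183 -0.063 -0.038]
(-62, 72, 185) [ 0.183 -0.063  0.027]
[[305.08336651 230.24114046]]
```

View pics/v3.png

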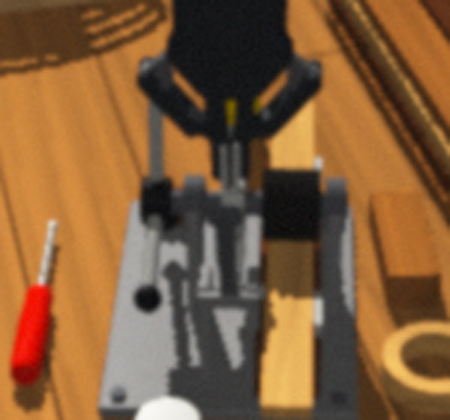

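The pawl lies tipped back, head near (232,190) against a predicted (225,210). Next: back away, rise, and come down on the ball's +y side.

Call:
move_arm:
  plan:
    - {"offset": [0.03,0,-0.01],"angular": [0,0,0],"claw": 0}
    - {"offset": [0.06,0,-0.045],"angular": [0,0,0],"claw": 0}
    - {"offset": [0.1,-0.01,-0.055],"angular": [0,0,0],"claw": 0}
    - {"offset": [0.14,-0.03,-0.055],"angular": [0,0,0],"claw": 0}
    - {"offset": [0.183,-0.063,-0.055],"angular": [0,0,0],"claw": 0}
    - {"offset": [0.183,-0.063,-0.055],"angular": [0,0,0],"claw": 0}
    - {"offset": [0.183,-0.063,-0.02],"angular": [0,0,0],"claw": 0}
    - {"offset": [0.183,-0.063,0.01],"angular": [0,0,0],"claw": 0}
    - {"offset": [0.183,-0.063,0.025],"angular": [0,0,0],"claw": 0}
    - {"offset": [0.183,-0.063,0.025],"angular": [0,0,0],"claw": 0}

```text
t: 6.7
position: [0.5249, 0.1283, 0.2098]
tool_rot: [[0.286, 0.958, -0.002], [0.958, -0.286, -0.001], [-0.002, -0.002, -1.0]]
contact_force: [-0.1, -0.4, 0.4]
grip_width: -0.0001
```

```bash
python3 - <<'E'
from h import *
go((-62,52,186),(-62,-7,186))
S=ctrl.read_camera("side")
cv2.imwrite("pics/v4.png",cv2.resize(S["pixels"][160:300,230:380][:,:,::-1],None,fx=3,fy=3,interpolation=cv2.INTER_CUBIC))
E
```

```text
t 6.7 tip(feeder mm) [-62.7  71.8 184.8] F [-0.1 -0.4  0.4] w -0.00012500540232638594
ang/6 [-0.02  0.02 -0.01]
(-62, 52, 186) [-0.02   0.001 -0.001]
(-62, -7, 186) [-0.079  0.001 -0.001]
```

View pics/v4.png

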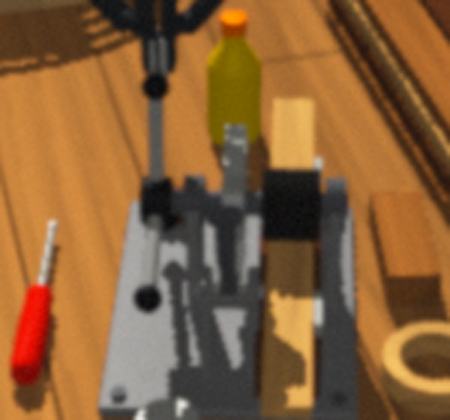

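```bash
python3 - <<'E'
from h import *
S=ctrl.read_camera("side")
for q in((0,0,172),(0,-50,140),(0,-155,218),(0,-89,234),(0,-89,94),(-62,29,200)):
    print(q,((proj(S,[Fw((q[0],q[1],q[2]-25))])-[230,160])*3).round())
for l in("pawl","pawl_tip"):
    for r in ctrl.outline_of(S,l)[:2]:
        ys,xs=np.where(r["pixels"]);print(l,r["score"],((xs.min()-230)*3,(ys.min()-160)*3,(xs.max()-230)*3,(ys.max()-160)*3))
E
```

```text
(0, 0, 172) [[234. 138.]]
(0, -50, 140) [[231. 210.]]
(0, -155, 218) [[225. 211.]]
(0, -89, 234) [[229. 136.]]
(0, -89, 94) [[230. 290.]]
(-62, 29, 200) [[155.  85.]]
pawl 0.8 (np.int64(207), np.int64(204), np.int64(237), np.int64(294))
pawl 0.64 (np.int64(132), np.int64(399), np.int64(201), np.int64(501))
pawl_tip 0.63 (np.int64(207), np.int64(207), np.int64(237), np.int64(294))
```

The network puts the pawl end at row about 205, so it is tipped back; the grey part at (235,130) is the wheel. The ball at (155,85) is exactly where predicted. Pushing it.

Call:
move_arm:
  plan:
    - {"offset": [-0.015,0,0],"angular": [0,0,0],"claw": 0}
    - {"offset": [-0.022,0,0],"angular": [0,0,0],"claw": 0}
    - {"offset": [-0.03,0,0],"angular": [0,0,0],"claw": 0}
    - {"offset": [-0.037,0,0],"angular": [0,0,0],"claw": 0}
    - {"offset": [-0.044,0,0],"angular": [0,0,0],"claw": 0}
    - {"offset": [-0.051,0,0],"angular": [0,0,0],"claw": 0}
    - {"offset": [-0.058,0,0],"angular": [0,0,0],"claw": 0}
    - {"offset": [-0.065,0,0],"angular": [0,0,0],"claw": 0}
    - {"offset": [-0.071,0,0],"angular": [0,0,0],"claw": 0}
    - {"offset": [-0.076,0,0],"angular": [0,0,0],"claw": 0}
    - {"offset": [-0.079,0,0],"angular": [0,0,0],"claw": 0}
    - {"offset": [-0.079,0,0],"angular": [0,0,0],"claw": 0}

```text
t: 8.1
position: [0.5039, 0.0524, 0.2129]
tool_rot: [[0.287, 0.958, 0.003], [0.958, -0.287, -0.0], [0.0, 0.003, -1.0]]
contact_force: [0.0, 0.5, -0.5]
grip_width: 0.0004
```

```bash
python3 - <<'E'
from h import *
go((-62,-7,186),(-62,30,186))
S=ctrl.read_camera("side")
for q in((-62,-29,200),(-62,-20,202.5),(-62,-37,197)): print(q,((proj(S,[Fw((q[0],q[1],q[2]-25))])-[240,170])*6).round())
cv2.imwrite("pics/v5.png",cv2.resize(S["pixels"][170:270,240:340][:,:,::-1],None,fx=6,fy=6,interpolation=cv2.INTER_CUBIC))
E
```

```text
t 8.1 tip(feeder mm) [-61.2  -6.9 187.9] F [ 0.   0.5 -0.5] w 0.00039148218126474146
ang/6 [ 0.03 -0.   -0.02]
(-62, -7, 186) [-0.    -0.001  0.002]
(-62, 30, 186) [ 0.037 -0.001  0.002]
(-62, -29, 200) [[238. 194.]]
(-62, -20, 202.5) [[239. 175.]]
(-62, -37, 197) [[236. 213.]]
```

View pics/v5.png

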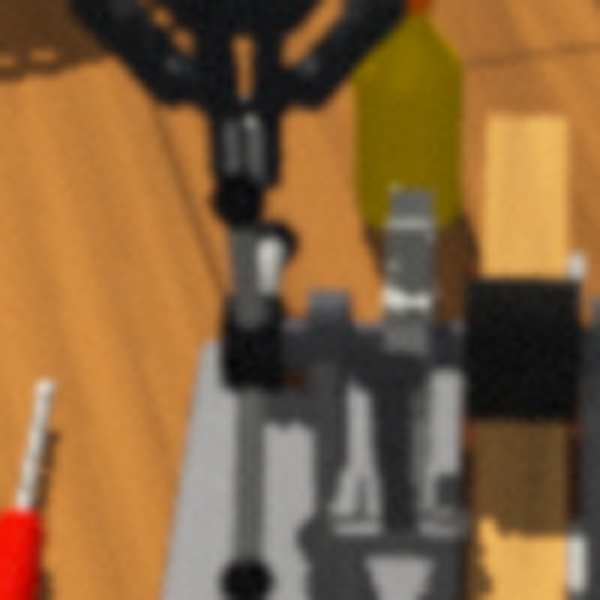

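The ball at (240,200) matches y ≈ -31, one notch back within the play. Now I'll go over the pawl to its -y side.

Call:
move_arm:
  plan:
    - {"offset": [0.025,0,0],"angular": [0,0,0],"claw": 0}
    - {"offset": [0.035,0,-0.03],"angular": [0,0,0],"claw": 0}
    - {"offset": [0.035,0,-0.08],"angular": [0,0,0],"claw": 0}
    - {"offset": [0.035,0,-0.085],"angular": [0,0,0],"claw": 0}
    - {"offset": [-0.195,0.061,-0.085],"angular": [0,0,0],"claw": 0}
    - {"offset": [-0.195,0.061,-0.085],"angular": [0,0,0],"claw": 0}
    - {"offset": [-0.195,0.061,-0.085],"angular": [0,0,0],"claw": 0}
    - {"offset": [-0.195,0.061,-0.085],"angular": [0,0,0],"claw": 0}
    - {"offset": [-0.195,0.061,-0.085],"angular": [0,0,0],"claw": 0}
    - {"offset": [-0.195,0.061,-0.085],"angular": [0,0,0],"claw": 0}
    - {"offset": [-0.195,0.061,-0.085],"angular": [0,0,0],"claw": 0}

```text
t: 9.25
position: [0.5058, -0.1526, 0.2979]
tool_rot: [[0.289, 0.957, 0.002], [0.957, -0.289, -0.001], [0.0, 0.002, -1.0]]
contact_force: [-0.3, 0.2, -0.9]
grip_width: 0.0003
```

```bash
python3 - <<'E'
from h import *
go((0,-200,200),(0,-100,205))
E
```

```text
t 9.25 tip(feeder mm) [  -0.8 -202.7  272.9] F [-0.3  0.2 -0.9] w 0.00029376452313482296
ang/6 [ 0.02 -0.   -0.04]
(0, -200, 200) [0.003 0.001 0.073]
(0, -100, 205) [0.103 0.    0.068]
```

Call:
move_arm:
  plan:
    - {"offset": [0.003,0,0.035],"angular": [0,0,0],"claw": 0}
    - {"offset": [0.003,0,0.068],"angular": [0,0,0],"claw": 0}
    - {"offset": [0.018,0,0.071],"angular": [0,0,0],"claw": 0}
    - {"offset": [0.03,0,0.071],"angular": [0,0,0],"claw": 0}
    - {"offset": [0.042,0,0.071],"angular": [0,0,0],"claw": 0}
    - {"offset": [0.054,0,0.068],"angular": [0,0,0],"claw": 0}
    - {"offset": [0.066,0,0.065],"angular": [0,0,0],"claw": 0}
    - {"offset": [0.078,0,0.062],"angular": [0,0,0],"claw": 0}
    - {"offset": [0.088,0,0.06],"angular": [0,0,0],"claw": 0}
    - {"offset": [0.098,0,0.06],"angular": [0,0,0],"claw": 0}
    - {"offset": [0.106,0,0.06],"angular": [0,0,0],"claw": 0}
    - {"offset": [0.113,0,0.06],"angular": [0,0,0],"claw": 0}

```text
t: 10.45
position: [0.5388, -0.0438, 0.2377]
tool_rot: [[0.289, 0.957, 0.002], [0.957, -0.289, -0.0], [0.0, 0.002, -1.0]]
contact_force: [0.1, -0.9, 0.1]
grip_width: -0.0002
```

Call:
move_arm:
  plan:
    - {"offset": [0.008,0,0],"angular": [0,0,0],"claw": 0}
    - {"offset": [0.008,0,0],"angular": [0,0,0],"claw": 0}
    - {"offset": [-0.03,0,0],"angular": [0,0,0],"claw": 0}
    - {"offset": [-0.075,0,0],"angular": [0,0,0],"claw": 0}
    - {"offset": [-0.12,0,-0.03],"angular": [0,0,0],"claw": 0}
    - {"offset": [-0.16,0,-0.06],"angular": [0,0,0],"claw": 0}
    - {"offset": [-0.2,0,-0.09],"angular": [0,0,0],"claw": 0}
    - {"offset": [-0.24,0,-0.1],"angular": [0,0,0],"claw": 0}
    - {"offset": [-0.28,0,-0.1],"angular": [0,0,0],"claw": 0}
    - {"offset": [-0.28,0,-0.1],"angular": [0,0,0],"claw": 0}

```text
t: 11.45
position: [0.4561, -0.316, 0.3377]
tool_rot: [[0.294, 0.956, 0.002], [0.956, -0.294, -0.002], [-0.001, 0.003, -1.0]]
contact_force: [0.8, 0.1, -0.6]
grip_width: -0.0003
```

```bash
python3 - <<'E'
from h import *
go((0,-200,300))
S=ctrl.read_camera("side");T=ctrl.read_camera("top")
def P(c,q): return proj(c,[Fw((q[0],q[1],q[2]-25))])
for a in(0,.05,.1,.2):
    t=.611-a;print(a,((P(S,(0,-89+140*np.sin(t),94+140*np.cos(t)))-[230,160])*2.6).round(1),((P(T,(0,-89+140*np.sin(t),94+140*np.cos(t)))-[220,170])*2.6+[390,0]).round(1))
for y in(-20,-29,-38): print(y,((P(S,(-62,y,110+np.sqrt(95**2-y*y)))-[230,160])*2.6).round(),((P(T,(-62,y,110+np.sqrt(95**2-y*y)))-[220,170])*2.6+[390,0]).round())
a=S["pixels"][160:300,230:380];b=T["pixels"][170:310,220:370]
cv2.imwrite("pics/v6.png",cv2.resize(np.hstack([a,b])[:,:,::-1],None,fx=2.6,fy=2.6,interpolation=cv2.INTER_CUBIC))
for c in(S,T):
  for l in("pawl","pawl_tip","top_arm"):
    for r in ctrl.outline_of(c,l)[:1]: print(l,r["score"],r["location"])
E
```

```text
t 11.45 tip(feeder mm) [  -1.8 -373.5  312.7] F [ 0.8  0.1 -0.6] w -0.00034423712710669204
ang/6 [ 0.02  0.01 -0.08]
(0, -200, 300) [0.174 0.    0.012]
0 [[202.   90.1]] [[600.  157.3]]
0.05 [[201.7  90. ]] [[606.5 158.6]]
0.1 [[201.4  90.3]] [[613.2 160. ]]
0.2 [[200.9  92.2]] [[627.5 163.3]]
-20 [[130. 102.]] [[591. 232.]]
-29 [[129. 110.]] [[601. 236.]]
-38 [[128. 119.]] [[612. 239.]]
pawl 0.62 [316.0, 269.6]
top_arm 0.7 [280.8, 253.5]
pawl 0.86 [314.5, 236.9]
pawl_tip 0.64 [314.0, 238.4]
top_arm 0.73 [294.7, 240.2]
```

View pics/v6.png

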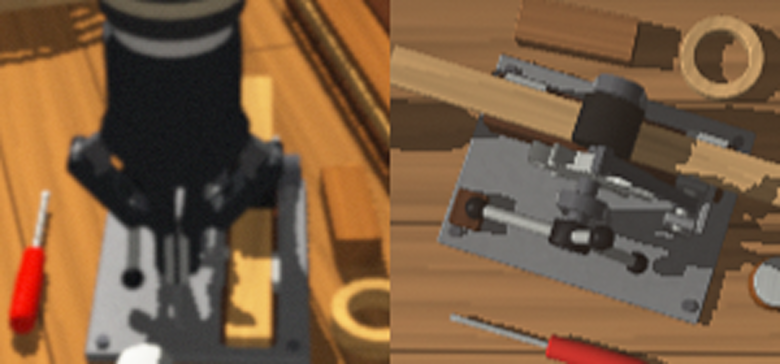

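```bash
python3 - <<'E'
from h import *
T=ctrl.read_camera("top");o=cv2.imread("pics/top0.png")[205:260,270:350];n=T["pixels"][205:260,270:350][:,:,::-1]
cv2.imwrite("pics/v7.png",cv2.resize(np.hstack([o,n]),None,fx=5,fy=5,interpolation=cv2.INTER_CUBIC))
for a in(0,.1,.2):
    t=.611-a;print(a,((proj(T,[Fw((0,-89+140*np.sin(t),94-25+140*np.cos(t)))])-[270,205])*5+[400,0]).round())
E
```

```text
0 [[554. 127.]]
0.1 [[579. 133.]]
0.2 [[607. 139.]]
```

View pics/v7.png

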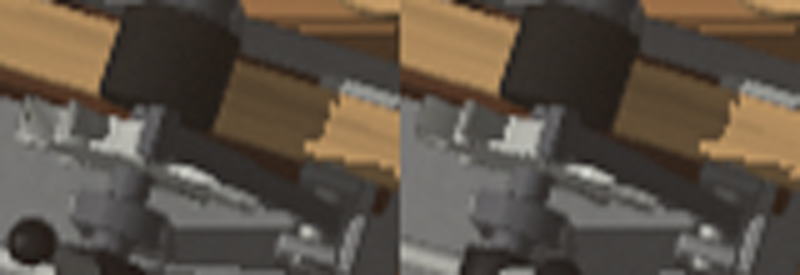

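The pawl end now sits at (552,128), the same place as at the start (152,128), and the teeth line up as before: fully home one notch on. The arm is clear, so I'm handing in.

```bash
python3 -c "
from h import *
print(ctrl.close_job())"
```

```text
the job is handed in; nothing more can be done
None
```

The feeder is back one notch with the pawl home, and I handed the job in at about 11.5 s of the 64 s allowed. I tipped the pawl back past upright onto its stop with closed fingertips. Then I pushed the top ball from y = +29 to about -29 mm, tipped the pawl over again and drew the arm clear.

**Final checks:** the last top pictures show the ball where one notch back predicts. The pawl end is within about a pixel of its original home position, and the wheel teeth line up as before. The jar shows only partly in them; the driver, reel and offcut looked where they were. The glue bottle, wedge and mug were not checked one by one at the end, but the arm never came near them. The force readings taken at the end of each move stayed under about 1.5 N.

**What was less clear:** in the last side view the gripper hid the pawl, so "home" rests on the top camera alone. Right after the push, the side camera put the ball about 2 mm past the notch, well inside the play.

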